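# Turn the carton to the label reader and hold the run dial on its third click

### The job

The plain side of the green-labelled carton has already been read: keeping the carton upright, turn it so that its green label faces the reader's window, stand it on the table with that face flat against the steel stop bar and centred on the bar's red mark, and let go of it. Then turn the black spring-return dial clockwise past its first two clicks to the third (the red mark) and finish while holding it there, because it springs back when released. Leave everything else on the table where it is.

Things in the scene. Friction and masses are not known exactly. Their poses are not given: they have to be found in the camera images.
- carton: Off-white upright carton, 58 x 58 mm in plan, 90 mm tall, about 0.2 to 0.4 kg, loose on the table. Its green label covers most of its +y face and folds over the top edge so that it shows from above as a green band along that edge. Origin at the centre of the underside, z up.
- label (a point): Centre of the carton's green-labelled face (29 mm from the carton's axis along the carton's +y, 45 mm above its underside).
- reader: Fixed label reader: a steel stop bar 100 mm long, 12 mm thick, 30 mm high with a red mark on top at mid-length; behind it two low rails and a grey box 120 wide, 80 deep, 120 mm high, its dark window facing the bar, 80 mm behind the bar's front. Origin on the table under the middle of the bar's front face; +x along the bar, +y from the bar's front towards the window, z up.
- seat (a point): Where the middle of the carton's underside belongs: on the table, 29 mm in front of the bar's front face at its red mark. Axes as the reader's; the carton's axes then point the same way.
- dial (a joint): Dial angle, rad: 0 at rest, growing clockwise seen from above. Clicks at 0.4, 0.8, 1.2; end stop at 1.32; the third click counts from 1.10 to the stop. The spring asks 0.13 N m at rest, 0.21 N m at the third click; the clicks add or take about 0.07 N m in between. It springs back to 0 when released.
- dial_grip (a point): Point on the dial's upright axis, 20 mm above its disc, 10 mm below the top of its grip bar; x axis along the bar towards its white line, z up; turns with the dial. The black dial: disc 76 mm across, top 66 mm above the table, and across it a straight grip bar 60 mm long, 14 mm thick, 30 mm high (top 96 mm above the table).
- dial_box: Fixed grey box under the dial, 120 x 120 mm, 55 mm high; origin under its centre, z up. The white line on the dial's bar points along the box's +x at rest; three white marks on the box show rest, first and second click, a red one the third.
- other_carton: Carton of the same size with a blue label; not to be moved. Origin at the centre of the underside.
- tape: Roll of brown tape, 90 mm across, 48 mm high, at the back; not to be moved. Origin under its centre.
- spray: Blue bottle with white cap, 56 mm across, 160 mm high, at the back; not to be moved. Origin under its centre.
- mug: White mug, 80 mm across, 90 mm high, near the robot's right; not to be moved. Origin under its centre.
- bearing: Steel bearing ring, 72 mm across, 22 mm high, on the far right; not to be moved. Origin under its centre.
- driver: Screwdriver with red handle, lying at the back right; not to be moved. Origin under its middle.
Not all that is in view belongs to the job. Leave any yellow look-alike of the carton alone.

How it is judged:
By the outcome, as a careful person would: the job done as asked, in the order asked, and still so for the second after the job is handed in, while the arm keeps its last pose, push and grip.
It also fails if it takes over 53 s, if anything falls off the work surface, if the arm or the gripper's body presses on something with over 40 N, if the wrist force passes 120 N, or if a joint passes its speed limit or range.

### The arm

A 6-joint arm with a two-finger parallel gripper is mounted at the origin on the work surface. World frame = base frame: x ahead of the robot, y to its left, z up, the work surface at z = 0. Lengths are in mm, angles in rad, forces in N, time in s.
With the tool pointing down it reaches from about 350 to 775 mm from the base axis. Payload 5.5 kg.
Tool frame: the origin (TCP) lies at the very end of the fingers, on their centre line; the grasp point (between the pads) lies 19 mm behind it; z points along the fingers, y is the direction in which the jaws open and shut (so a half turn about z gives the same grasp; the last joint's range is limited). The gripper opens to 85 mm and grips with 20 to 120 N. Pads are 22 mm wide; open, the fingers measure 114 mm over their backs; the gripper's body (76 mm by 85 mm) begins 54 mm behind the grasp point. The pads swing forward as they close: fully open they stand 13 mm farther back than shut.
Start: joints at [1.032, 0.313, 0.046, 1.304, 0, 1.431], TCP at [223.308, 529.911, 231.323] pointing down, gripper open.
Joint ranges: [-2.76, 2.76], [-0.86, 1.69], [-1.03, 1.26], [-2.2, 2.34], [-1.47, 1.5], [-3.14, 3.14]. Speed limits (rad/s): [2.57, 2.57, 3.14, 3.14, 3.14, 3.14].

### API

Orientations are given as a unit quaternion [w, x, y, z].
In Python, from plant import manip gives the robot as it stands. Calls block until the motion is done:
- manip.movep(position, orientation): joint-space move of the TCP to a pose.
- manip.line_to(position, attitude=None, vel=150): straight line of the TCP; attitude=None keeps the orientation; vel is the mean speed in mm/s.
- manip.set_joints(angles): joint-space move.
- manip.ungrasp() and manip.gripper_close(grasp_force=None): open the fingers fully, or close them until they stop; grasp_force is the grip in N (None keeps the last).
- manip.pause(seconds).
- manip.solve_ik(position, orientation): joint angles nearest the present ones, or None.
- manip.camera(name): name is "scene" or "top"; returns a dict with "image" (420x560x3 uint8, red, green, blue), "fx", "fy", "cx", "cy" (pixels), "R" (3x3) and "t" (3): a world point X has camera coordinates R X + t. Camera axes: x right, y down, z forward; pixel columns grow to the right and rows downward; lengths in mm; the calibration is good to about 2 mm. A picture is of the moment at which its call begins. There is no depth.
A pose or a line that the arm cannot do raises manip.MotionError and nothing moves.
- manip.finish_job(): hands the job in, once; it reports no verdict.
Readings, each from a call of its own:
- manip.current_time_s(): time.
- manip.current_q(): joint angles.
- manip.current_qd(): joint speeds.
- manip.current_effort(): joint torques, N m.
- manip.current_ee_pos(): TCP position.
- manip.current_ee_rot(): TCP orientation.
- manip.current_ft_force(): force on the tool from outside, world axes, zero at the start.
- manip.current_torque(): the same for the moment, N m.
- manip.current_finger_gap(): finger opening in mm.
Only numpy, scipy, OpenCV 4.12 (cv2) and the standard library are available. Lean on these libraries where they do the work, as an engineer would, in place of code of your own. Each camera call takes 0.05 s, during which the arm holds its last target.

## Working session

There is one attempt and no reset: what is moved stays moved. The work goes in short steps, each a Python script; the robot and the scene stay as the last script left them, time stands still between calls to the robot, and variables do not carry over. Pictures are saved under pics/ and viewed, and the job is handed in when it is done.

```bash
ls; mkdir -p pics; python3 - <<'E'
from plant import manip
import cv2,numpy as np
for n in("scene","top"):
    c=manip.camera(n); cv2.imwrite(f"pics/{n}0.png",cv2.cvtColor(c["image"],cv2.COLOR_RGB2BGR))
    print(n,c["fx"],c["fy"],c["cx"],c["cy"],np.round(c["R"],3).tolist(),c["t"])
print(manip.current_time_s(),manip.current_ee_rot(),manip.current_ft_force())
E
```

```text
pics
scene 534.9671049249242 534.9671049249242 279.77771525478306 215.4135941896703 [[-0.788, 0.615, -0.013], [0.534, 0.675, -0.509], [-0.304, -0.408, -0.861]] [ 534.09516495 -163.54670898 1718.86013622]
top 381.536803785782 381.536803785782 277.82906580364977 212.69803172788173 [[-0.009, -1.0, -0.012], [-0.982, 0.011, -0.189], [0.189, 0.01, -0.982]] [-103.89977123  598.39281814 1023.64150065]
0.1 [-2.88518841e-04  1.98072118e-01  9.80187101e-01 -7.74672629e-04] [ 0.18949579 -0.33938061 -0.34675647]
```

View pics/scene0.png

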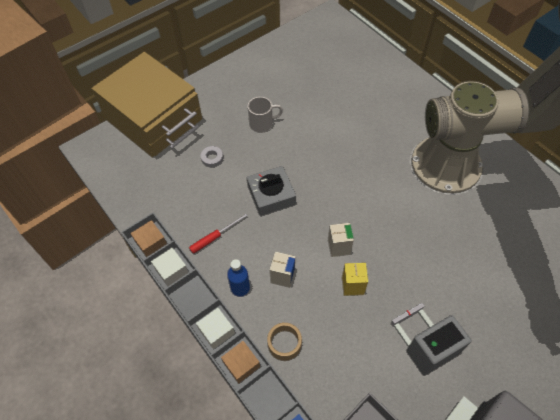

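View pics/top0.png

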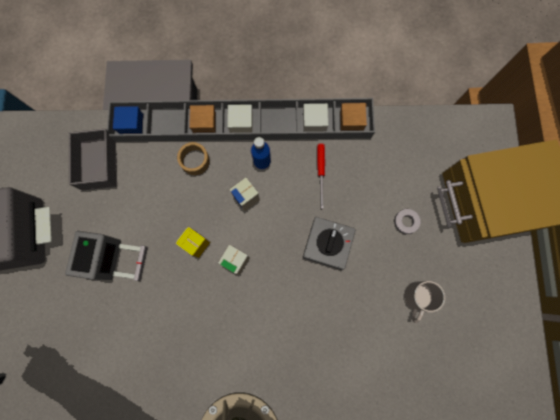

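```bash
cat > h.py <<'E'
import cv2,numpy as np
def ray(c,u,v,z):
    d=c["R"].T@np.array([(u-c["cx"])/c["fx"],(v-c["cy"])/c["fy"],1.]); o=-c["R"].T@np.asarray(c["t"])
    return (o+d*(z-o[2])/d[2])
def proj(c,X):
    p=c["R"]@np.asarray(X,float)+c["t"]; return c["cx"]+c["fx"]*p[0]/p[2], c["cy"]+c["fy"]*p[1]/p[2]
def crop(c,u0,v0,w,h,s,name):
    im=c["image"][v0:v0+h,u0:u0+w][:,:,::-1]
    cv2.imwrite(name,cv2.resize(im,None,fx=s,fy=s,interpolation=cv2.INTER_CUBIC))
E
python3 - <<'E'
from plant import manip
from h import *
t=manip.camera("top"); s=manip.camera("scene")
crop(t,160,160,110,120,5,"pics/c1.png")
crop(t,60,220,100,70,8,"pics/c2.png")
crop(t,295,210,70,70,8,"pics/c3.png")
crop(s,380,290,100,75,8,"pics/c4.png")
crop(s,240,160,66,60,8,"pics/c5.png")
crop(s,320,215,60,80,7,"pics/c6.png")
E
```

```text
(no output)
```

View pics/c1.png

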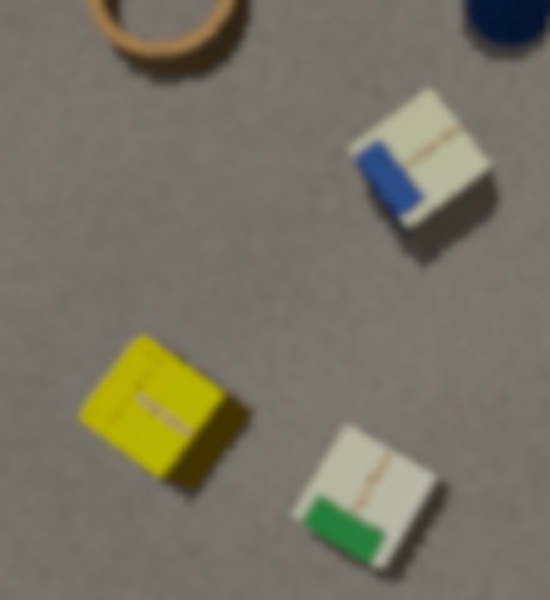

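View pics/c2.png

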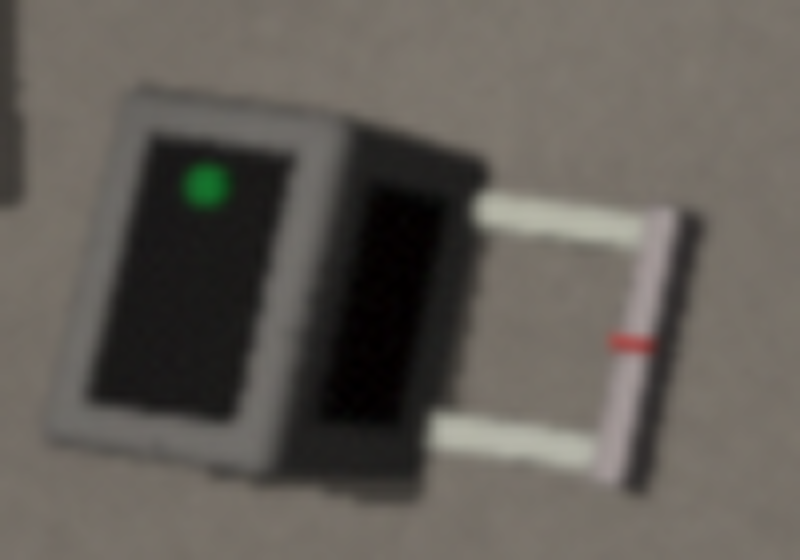

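View pics/c3.png

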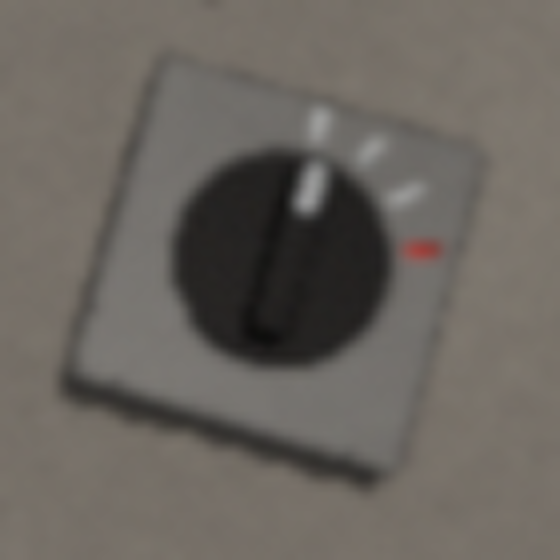

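View pics/c4.png

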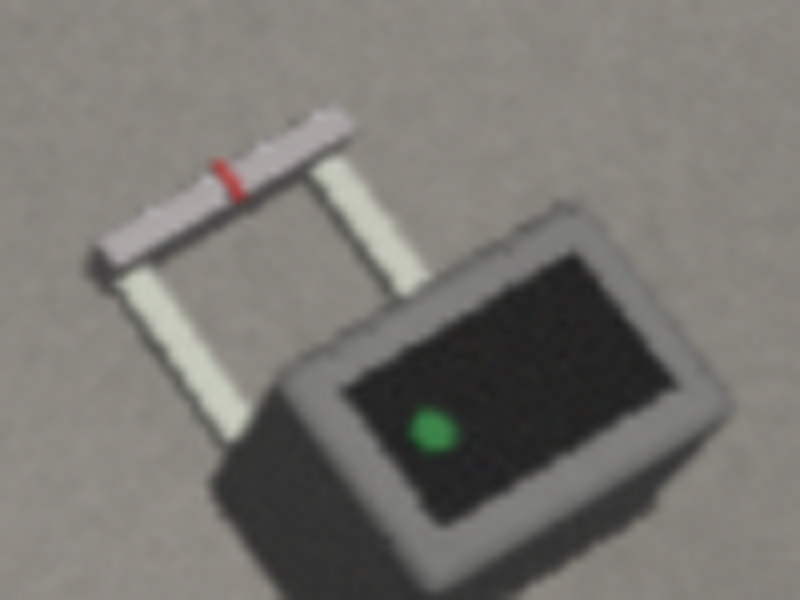

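View pics/c5.png

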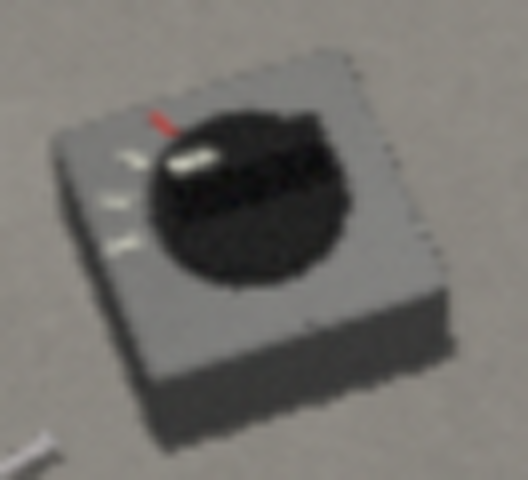

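View pics/c6.png

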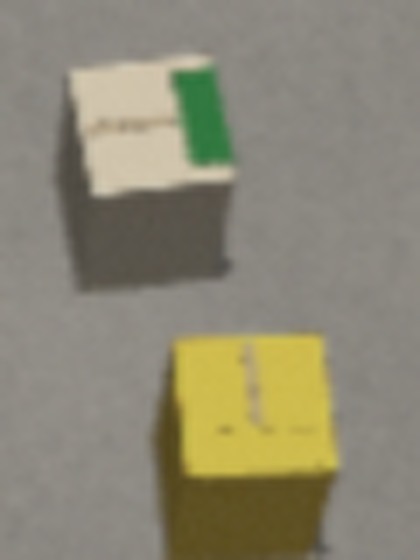

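```bash
cat > meas.py <<'E'
from plant import manip
from h import *
def pts(c,mask,z):
    cn,_=cv2.findContours(mask.astype(np.uint8),cv2.RETR_EXTERNAL,cv2.CHAIN_APPROX_NONE)
    cn=max(cn,key=cv2.contourArea)[:,0]
    return np.array([ray(c,u,v,z)[:2] for u,v in cn],np.float32)
def roi(c,b):
    m=np.zeros(c["image"].shape[:2],bool); m[b[1]:b[3],b[0]:b[2]]=1; return m
def meas(c,name):
    im=c["image"].astype(int); r,g,b=im[...,0],im[...,1],im[...,2]
    return im,r,g,b
def cen(c,m,z):
    v,u=np.nonzero(m); return ray(c,u.mean(),v.mean(),z)[:2], len(u)
E
python3 - <<'E'
from meas import *
np.set_printoptions(precision=1,suppress=True)
R={"top":dict(cart=(215,243,253,278),bar=(130,240,152,285),dial=(300,212,360,272)),"scene":dict(cart=(325,218,358,252),bar=(388,300,428,330),dial=(244,160,304,220))}
for n in R:
    c=manip.camera(n); im,r,g,b=meas(c,n)
    print(n,"cam at",-c["R"].T@c["t"])
    k=R[n]
    green=roi(c,k["cart"])&(g>r+40)&(g>b+25)
    m=(roi(c,k["cart"])&(r>150))|green
    m=cv2.morphologyEx(m.astype(np.uint8),cv2.MORPH_CLOSE,np.ones((3,3)))
    print("carton",cv2.minAreaRect(pts(c,m,90)),"green",cen(c,green,90))
    red=roi(c,k["bar"])&(r>g+50)
    bar=roi(c,k["bar"])&(r>150)|red
    print("bar rgb", im[(255,143)] if n=="top" else im[(308,417)])
    print("red",cen(c,red,30))
    dr=roi(c,k["dial"])&(r>g+60)
    print("dial red",cen(c,dr,55))
    dk=roi(c,k["dial"])&(im.max(2)<60)
    print("disc",cv2.minAreaRect(pts(c,dk,66)),cv2.fitEllipse(pts(c,dk,66)))
    w=roi(c,k["dial"])&(im.min(2)>145)
    nl,lab,st,ce=cv2.connectedComponentsWithStats(w.astype(np.uint8))
    for i in range(1,nl): print("white",st[i][4],ce[i],ray(c,*ce[i],55)[:2],ray(c,*ce[i],96)[:2])
E
```

```text
top cam at [ 393.2 -121.2 1116.9]
carton ((466.5068664550781, 13.626388549804688), (56.41196060180664, 58.18364334106445), 59.04642105102539) green (array([448.5,  23.4]), 100)
bar rgb [84 79 79]
red (array([463. , 288.3]), 9)
dial red (array([ 514.9, -302.3]), 3)
disc ((511.2251892089844, -252.11761474609375), (71.10228729248047, 70.73184204101562), 65.69889068603516) ((509.9714660644531, -251.98287963867188), (67.9222183227539, 70.8773422241211), 161.1734161376953)
white 3 [334.3 225.3] [ 559.5 -268.7] [ 553.1 -263. ]
white 1 [341. 228.] [ 551.7 -287.1] [ 545.6 -280.7]
white 2 [333.  234.5] [ 533.6 -264. ] [ 528.2 -258.5]
white 1 [345. 234.] [ 534.7 -297.5] [ 529.2 -290.7]
scene cam at [1031.8  483.5 1402.9]
carton ((465.1060485839844, 9.674514770507812), (59.6397590637207, 58.67243576049805), 59.2574577331543) green (array([447.9,  20.7]), 72)
bar rgb [169 163 164]
red (array([461. , 284.7]), 8)
dial red (array([ 515. , -306.7]), 5)
disc ((513.5025024414062, -253.19924926757812), (74.32117462158203, 71.89317321777344), 74.36333465576172) ((512.7587890625, -252.1399688720703), (68.16974639892578, 75.84369659423828), 115.1593017578125)
white 4 [256.5 179.5] [ 532.4 -300.2] [ 547.6 -276.4]
white 1 [265. 179.] [ 511.  -285.5] [ 526.8 -262.2]
white 3 [262. 180.] [ 520.4 -288.3] [ 535.9 -264.8]
white 3 [254. 185.] [ 550.4 -288.7] [ 565.1 -265.3]
white 5 [255. 190.] [ 558.8 -272.3] [ 573.2 -249.3]
white 4 [244.5 215. ] [ 635.2 -221.1] [ 647.3 -199.6]
```

```bash
python3 - <<'E'
from meas import *
np.set_printoptions(precision=1,suppress=True)
B={"top":((130,240,152,285),),"scene":((388,300,428,330),)}
for n in B:
    c=manip.camera(n); im,r,g,b=meas(c,n)
    # pink: r>b or r-g small positive, bright, vs rails (greenish white)
    m=roi(c,B[n][0])&(r>125)&(r-g>=4)&(b-g>=-4)
    m=cv2.morphologyEx(m.astype(np.uint8),cv2.MORPH_CLOSE,np.ones((3,3)))
    nl,lab,st,ce=cv2.connectedComponentsWithStats(m); i=1+np.argmax(st[1:,4]); m=lab==i
    v,u=np.nonzero(m); P=np.array([ray(c,*p,30)[:2] for p in zip(u,v)])
    l=cv2.fitLine(P.astype(np.float32),cv2.DIST_L2,0,.01,.01).ravel(); t=(P-l[2:])@l[:2]
    print(n,len(P),P.mean(0),np.degrees(np.arctan2(l[1],l[0])),t.min(),t.max(),cv2.minAreaRect(pts(c,m,30)))
    o=np.zeros(m.shape,np.uint8);o[m]=255
    bb=B[n][0]; k=im[bb[1]:bb[3],bb[0]:bb[2]].astype(np.uint8)[:,:,::-1].copy(); k2=k.copy();k2[m[bb[1]:bb[3],bb[0]:bb[2]]]=(0,255,0)
    cv2.imwrite(f"pics/m_{n}.png",cv2.resize(np.hstack([k,k2]),None,fx=9,fy=9,interpolation=0))
    bx={"top":(62,228,106,282),"scene":(412,312,474,366)}[n]
    m=roi(c,bx)&(im.max(2)>90)&(im.max(2)-im.min(2)<14)
    print('boxtop',cv2.minAreaRect(pts(c,m,120)))
E
```

```text
top 122 [461.2 287.2] -8.999892 -47.8375047839837 49.460854731707315 ((462.01336669921875, 287.44903564453125), (10.701844215393066, 97.2974624633789), 81.02627563476562)
boxtop ((479.3952331542969, 399.6224670410156), (84.09378814697266, 131.5295867919922), 79.79158782958984)
scene 166 [462.9 284.4] -9.390969 -49.942963170036535 49.12260845991183 ((462.2569274902344, 283.2336730957031), (15.367286682128906, 99.07534790039062), 80.41421508789062)
boxtop ((475.6234436035156, 399.6336975097656), (132.5054931640625, 161.00270080566406), 51.778709411621094)
```

View pics/m_top.png

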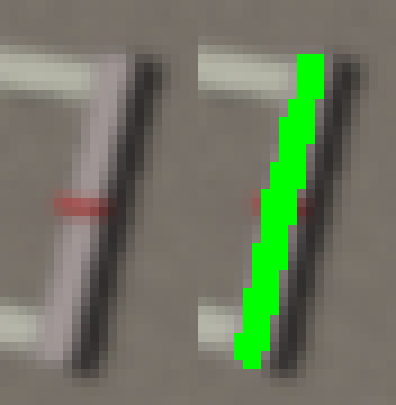

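View pics/m_scene.png

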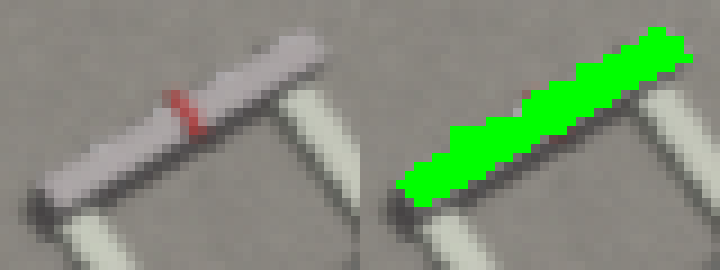

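```bash
cat >> h.py <<'E'
def qy(az):  # tool down, tool y at azimuth az (deg)
    a=np.radians((az+90)/2); return [0,float(np.cos(a)),float(np.sin(a)),0]
E
python3 - <<'E'
from plant import manip
from h import *
np.set_printoptions(precision=2,suppress=True)
for lab,p,azs in (("grasp",(465.8,11.6,41),(59.1,-120.9)),("place",(456.4,251.5,43),(-9.2,170.8)),("dial",(512,-252,71),(72,-108)),("dialend",(512,-252,71),(3,-177))):
    for a in azs: print(lab,a,manip.solve_ik(p,qy(a)),)
    for a in azs: print(manip.solve_ik((p[0],p[1],200),qy(a)))
E
```

```text
grasp 59.1 [-0.15  0.26 -0.54  0.78  0.    0.39]
grasp -120.9 [-0.15  0.26 -0.54  0.78  0.   -2.75]
[-0.15  0.12 -0.28  1.17  0.    0.39]
[-0.15  0.12 -0.28  1.17  0.   -2.75]
place -9.2 [ 0.35  0.35 -0.4   0.82  0.    2.08]
place 170.8 [ 0.35  0.35 -0.4   0.82  0.   -1.06]
[ 0.35  0.22 -0.15  1.2   0.    2.08]
[ 0.35  0.22 -0.15  1.2   0.   -1.06]
dial 72 [-0.6   0.4  -0.24  0.93  0.   -0.28]
dial -108 [-0.6   0.4  -0.24  0.93  0.    2.86]
[-0.6   0.32 -0.03  1.23  0.   -0.28]
[-0.6   0.32 -0.03  1.23  0.    2.86]
dialend 3 [-0.6   0.4  -0.24  0.93  0.    0.92]
dialend -177 [-0.6   0.4  -0.24  0.93  0.   -2.22]
[-0.6   0.32 -0.03  1.23  0.    0.92]
[-0.6   0.32 -0.03  1.23  0.   -2.22]
```

Three things could be taken for the carton in the top view: the white carton with a green band at (233,260), the white one with a blue band at (244,192), and the yellow one at (191,241). The description picks (233,260), and close crop c1 confirms the green band along its lower-left edge. It stands at about (466,12) mm, with the label azimuth at 149°. The bar's red mark is at about (462,286), with the window direction at 81°.

```bash
python3 - <<'E'
from plant import manip
from h import *
import numpy as np
np.set_printoptions(precision=2,suppress=True)
x,y=465.8,11.6
manip.movep((x,y,200),qy(59.1))
manip.line_to((x,y,41),vel=120)
print(manip.current_ft_force(),manip.current_finger_gap())
manip.gripper_close(40)
print("gap",manip.current_finger_gap(),manip.current_ft_force(),manip.current_time_s())
for n in("top","scene"):
    c=manip.camera(n); u,v=proj(c,(x,y,60)); crop(c,int(u)-50,int(v)-45,100,90,6,f"pics/g_{n}.png")
E
```

```text
[0.1  0.58 0.61] 85.25824778455821
gap 57.47699888049922 [0.27 1.11 4.74] 4.3
```

View pics/g_scene.png

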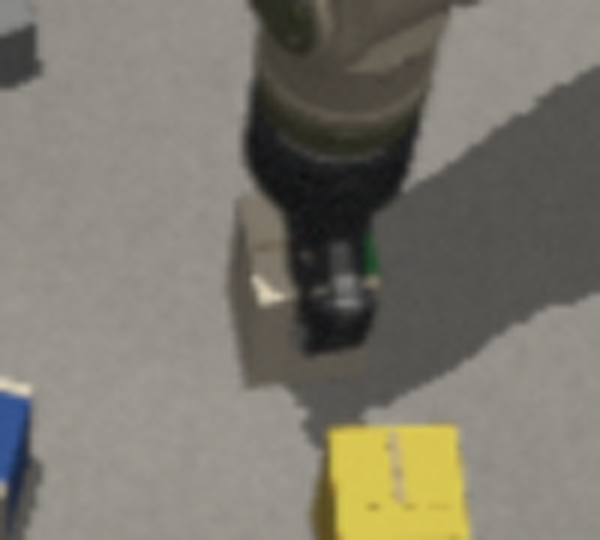

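The scene crop shows the fingers closed on the green-labelled carton, clear of the yellow one. I'm lifting it and carrying it over.

```bash
python3 - <<'E'
from plant import manip
from h import *
np.set_printoptions(precision=2,suppress=True)
yh=np.array([np.cos(np.radians(80.8)),np.sin(np.radians(80.8))]); C=np.array([462,286.4])
pre=C-yh*47
manip.line_to((465.8,11.6,165),vel=120)
print("gap",manip.current_finger_gap(),manip.current_ft_force())
manip.movep((*pre,165),qy(-9.2))
manip.line_to((*pre,50),vel=100)
manip.line_to((*pre,42),vel=30)
print(pre,manip.current_ee_pos(),manip.current_ft_force(),manip.current_finger_gap(),manip.current_time_s())
for n in("top","scene"):
    c=manip.camera(n); u,v=proj(c,(*pre,40)); crop(c,int(u)-70,int(v)-50,140,100,5,f"pics/p_{n}.png")
E
```

```text
gap 57.89569179257534 [-0.35  0.23 -2.36]
[454.49 240.  ] [454.29 239.93  41.83] [-0.21 -0.78 -2.21] 57.53904601229183 8.775
```

View pics/p_scene.png

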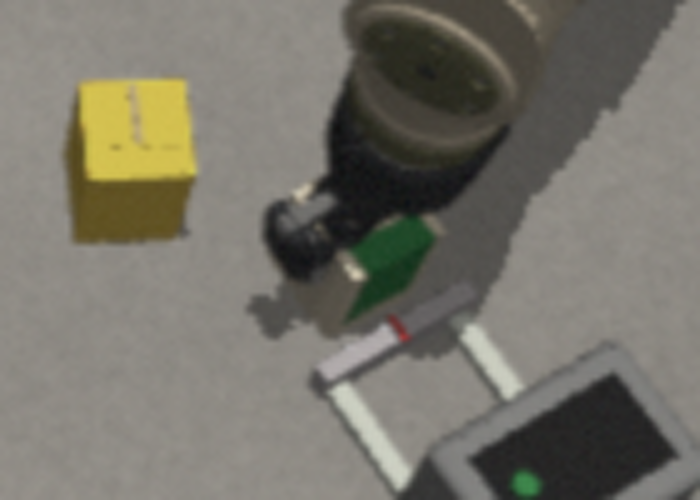

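View pics/p_top.png

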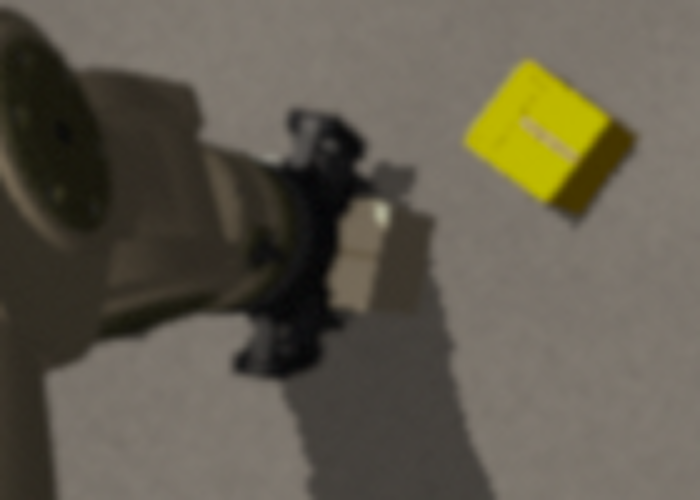

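The green label now faces the window, with a gap to the bar still to close. I'll touch down and push in small steps until there is contact.

```bash
python3 - <<'E'
from plant import manip
from h import *
np.set_printoptions(precision=2,suppress=True)
yh=np.array([np.cos(np.radians(80.8)),np.sin(np.radians(80.8))]); C=np.array([462,286.4])
pre=C-yh*47
z=42
while z>38.5:
    z-=.5; manip.line_to((*pre,z),vel=20)
    f=manip.current_ft_force(); print(z,f)
    if f[2]>-0.2: break
d=47
p=pre
manip.line_to((*(C-yh*41),z),vel=30); d=41
f0=manip.current_ft_force()[:2]@yh; print("slide",f0)
while d>29:
    d-=.75; p=C-yh*d; manip.line_to((*p,z),vel=15)
    f=manip.current_ft_force(); print(d,f,f[:2]@yh)
    if f[:2]@yh<f0-5: break
print(manip.current_ee_pos(),manip.current_torque(),manip.current_time_s())
E
```

```text
41.5 [-1.   -0.59  1.05]
slide 0.13820625754725877
40.25 [ 0.31 -0.89  1.18] -0.832807864408879
39.5 [ 0.73 -2.67  2.97] -2.513983587210253
38.75 [ 0.02 -3.3   3.46] -3.2571794352216457
38.0 [ 0.2  -2.67  5.26] -2.6005515605025233
37.25 [ 0.36 -4.65  5.36] -4.531147969215924
36.5 [-0.38 -3.57  5.1 ] -3.5797993904983665
35.75 [-0.42 -4.    5.54] -4.017766024979043
35.0 [-1.58 -5.06  5.49] -5.25224625991251
[456.31 251.68  41.69] [-0.87  0.01 -0.09] 11.475
```

```bash
python3 - <<'E'
from plant import manip
from h import *
np.set_printoptions(precision=2,suppress=True)
yh=np.array([np.cos(np.radians(80.8)),np.sin(np.radians(80.8))]); C=np.array([462,286.4])
d=35
while d>30:
    d-=.5; p=C-yh*d; manip.line_to((*p,41.5),vel=15)
    f=manip.current_ft_force(); print(d,f,f[:2]@yh)
    if f[:2]@yh<-14: break
print(manip.current_ee_pos(),manip.current_torque(),manip.current_time_s())
c=manip.camera("scene"); u,v=proj(c,(*p,40)); crop(c,int(u)-70,int(v)-50,140,100,5,f"pics/q_scene.png")
E
```

```text
34.5 [-0.85 -3.6   6.41] -3.687728647584293
34.0 [-1.04 -5.32  6.57] -5.416326712707577
33.5 [-0.53 -5.21  7.42] -5.228798997470213
33.0 [-1.36 -7.84  8.77] -7.959479697043483
32.5 [-1.49 -9.26  8.84] -9.374456980807153
32.0 [ -2.1  -10.33  10.11] -10.537856660154253
31.5 [ -1.47 -12.95  11.16] -13.013854555864507
31.0 [ -1.47 -13.94  11.48] -13.997604415000163
30.5 [ -2.02 -17.08  13.09] -17.184120614251597
[456.44 252.83  41.87] [-3.14  0.4   0.48] 13.725
```

View pics/q_scene.png

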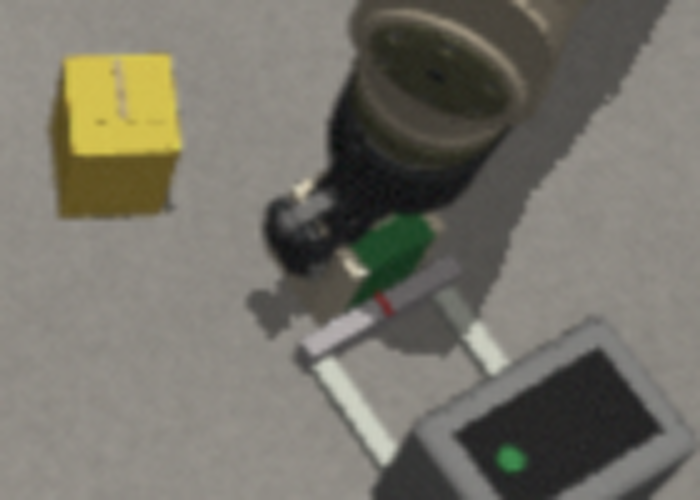

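```bash
python3 - <<'E'
from plant import manip
from h import *
np.set_printoptions(precision=2,suppress=True)
yh=np.array([np.cos(np.radians(80.8)),np.sin(np.radians(80.8))]); C=np.array([462,286.4])
p=C-yh*33
manip.line_to((*p,41.5),vel=15); print(manip.current_ft_force())
manip.ungrasp(); print(manip.current_ft_force(),manip.current_ee_pos())
manip.line_to((*p,135),vel=150)
b=C-yh*120
manip.line_to((*b,200),vel=250)
print(manip.current_time_s())
for n in("top","scene"):
    c=manip.camera(n); u,v=proj(c,(*C,30)); crop(c,int(u)-45,int(v)-45,90,80,7,f"pics/r_{n}.png")
E
```

```text
[-1.3  -6.82  7.95]
[ 0.79 -0.72 -0.01] [456.49 254.14  41.21]
15.85
```

View pics/r_scene.png

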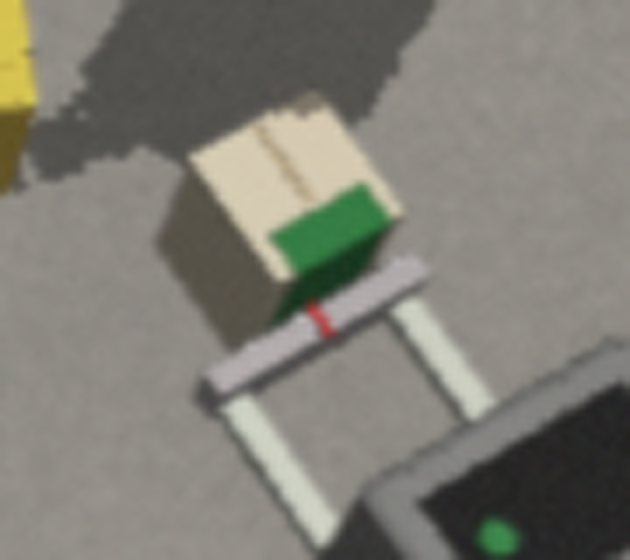

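View pics/r_top.png

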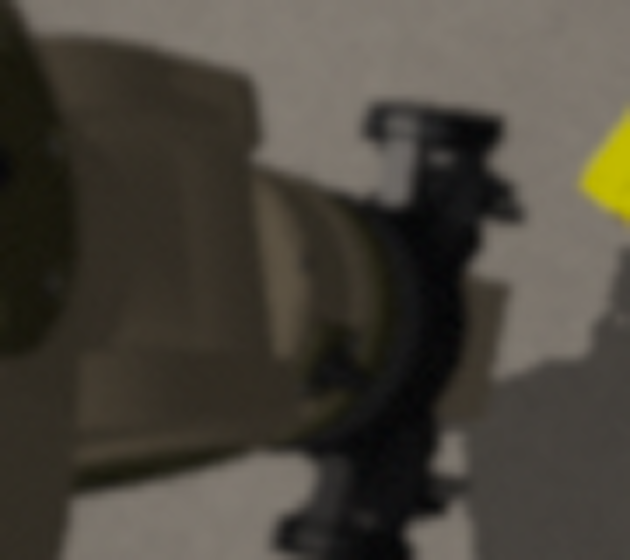

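```bash
cat > chk.py <<'E'
from meas import *
def chk(n="scene"):
    c=manip.camera(n); im,r,g,b=meas(c,n)
    u,v=proj(c,(456,251,90)); u=int(u);v=int(v); W=24
    box=(u-W,v-W,u+W,v+W)
    gr=roi(c,box)&(g>r+35)&(g>b+20)&(g>90); k=roi(c,box)&(r>165)&(r-b>12)
    m=cv2.morphologyEx((k|gr).astype(np.uint8),cv2.MORPH_CLOSE,np.ones((3,3)))
    rc=cv2.minAreaRect(pts(c,m,90)); print(n,"carton",rc)
    B={"top":(130,240,152,285),"scene":(388,300,428,330)}[n]
    red=roi(c,B)&(r>g+45); rd=cen(c,red,30); print("red",rd)
    yh=np.array([np.cos(np.radians(80.8)),np.sin(np.radians(80.8))]); xh=np.array([yh[1],-yh[0]])
    d=np.array(rc[0])-rd[0]; print("along bar",d@xh,"normal (want -35)",d@yh)
    bb=box; q=im[bb[1]:bb[3],bb[0]:bb[2]].astype(np.uint8)[:,:,::-1].copy(); k2=q.copy(); k2[m[bb[1]:bb[3],bb[0]:bb[2]]>0]=(255,0,255)
    cv2.imwrite(f"pics/chk_{n}_{int(manip.current_time_s()*1000)}.png",cv2.resize(np.hstack([q,k2]),None,fx=8,fy=8,interpolation=0))
E
python3 -c "
from chk import *
chk()"; ls pics|grep chk
```

```text
scene carton ((454.927734375, 250.8217010498047), (57.43923568725586, 57.80587387084961), 81.1682357788086)
red (array([461.29606532, 284.85835387]), 9)
along bar -0.8445899498052469 normal (want -35) -34.61699065492835
chk_scene_16000.png
```

The carton measures −0.8 mm along the bar and 0.4 mm in depth, with yaw within about 0.5°. I'll nudge the back face gently with closed fingers to make sure it sits flat.

```bash
python3 - <<'E'
from plant import manip
from h import *
np.set_printoptions(precision=2,suppress=True)
yh=np.array([np.cos(np.radians(80.8)),np.sin(np.radians(80.8))]); C=np.array([461.6,286.4])
manip.gripper_close(20)
b=C-yh*98
manip.line_to((*b,100),vel=250)
manip.line_to((*b,22),vel=120)
f0=manip.current_ft_force(); print(f0)
d=98
manip.line_to((*(C-yh*84),22),vel=60); d=84
while d>66:
    d-=.75; manip.line_to((*(C-yh*d),22),vel=20)
    f=manip.current_ft_force()-f0; print(d,round(f[:2]@yh,2),end="; ")
    if f[:2]@yh<-7: break
print(manip.current_ee_pos())
manip.line_to((*(C-yh*98),22),vel=80)
manip.line_to((*(C-yh*115),200),vel=250)
print(manip.current_time_s())
from chk import chk
chk()
E
```

```text
[ 0.7  -1.13 -0.07]
83.25 0.65; 82.5 -0.17; 81.75 1.01; 81.0 0.65; 80.25 -0.29; 79.5 -1.85; 78.75 -2.35; 78.0 -2.79; 77.25 -1.45; 76.5 -1.82; 75.75 -1.87; 75.0 -3.6; 74.25 -7.37; [449.57 212.21  22.04]
23.075
scene carton ((454.71246337890625, 248.37640380859375), (57.759517669677734, 58.127410888671875), 81.17418670654297)
red (array([461.3 , 284.86]), 9)
along bar -0.6661347296834006 normal (want -35) -37.065250023141665
```

```bash
python3 - <<'E'
from plant import manip
from h import *
from chk import chk
c=manip.camera("scene"); u,v=proj(c,(462,286,30)); crop(c,int(u)-45,int(v)-45,90,80,7,"pics/s_scene.png")
E
```

```text
(no output)
```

View pics/s_scene.png

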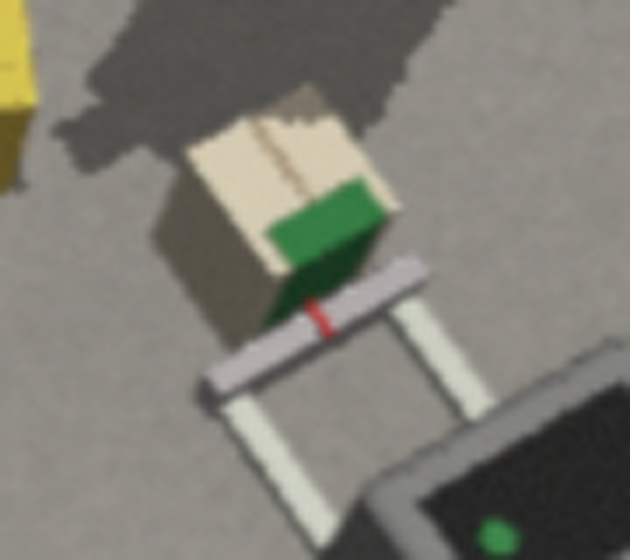

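```bash
python3 - <<'E'
from plant import manip
from h import *
from chk import chk
manip.movep((400,60,230),qy(30))
print(manip.current_time_s())
chk("scene");chk("top")
for n in("top","scene"):
    c=manip.camera(n); u,v=proj(c,(462,286,30)); crop(c,int(u)-45,int(v)-45,90,80,7,f"pics/u_{n}.png")
E
```

```text
24.075
scene carton ((454.4883117675781, 248.0392608642578), (58.60501480102539, 58.46708297729492), 81.17418670654297)
red (array([461.29606532, 284.85835387]), 9)
along bar -0.8335000997375861 normal (want -35) -37.43389367585134Traceback (most recent call last):
  File "<stdin>", line 6, in <module>
  File "chk.py", line 8, in chk
    rc=cv2.minAreaRect(pts(c,m,90)); print(n,"carton",rc)
                       ~~~^^^^^^^^
  File "meas.py", line 5, in pts
    cn=max(cn,key=cv2.contourArea)[:,0]
       ~~~^^^^^^^^^^^^^^^^^^^^^^^^
ValueError: max() iterable argument is empty
```

```bash
python3 - <<'E'
from plant import manip
from h import *
for n in("top","scene"):
    c=manip.camera(n); u,v=proj(c,(462,286,30)); crop(c,int(u)-45,int(v)-45,90,80,7,f"pics/u_{n}.png")
E
```

```text
(no output)
```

View pics/u_scene.png

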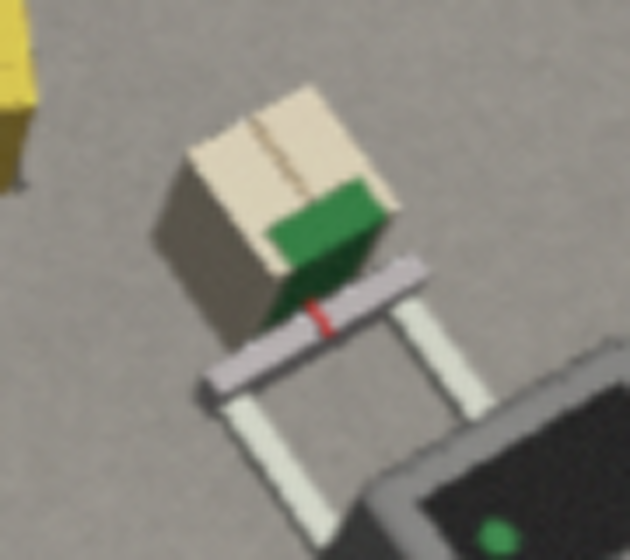

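View pics/u_top.png

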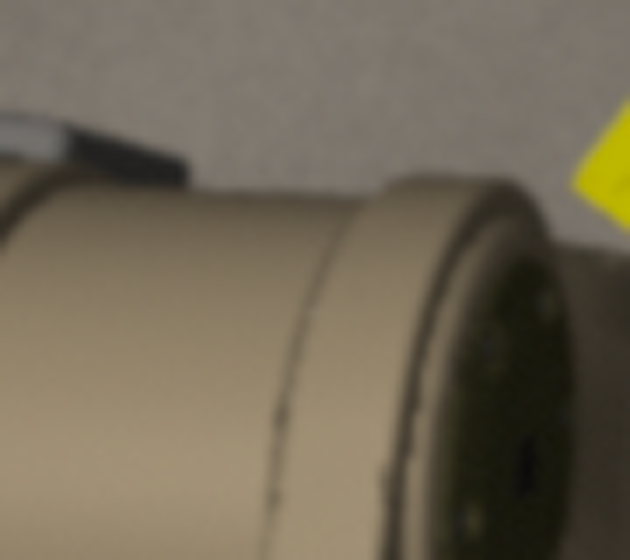

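```bash
python3 - <<'E'
from plant import manip
from h import *
manip.movep((512,-200,220),qy(72))
print(manip.current_time_s())
for n in("top","scene"):
    c=manip.camera(n); u,v=proj(c,(462,270,30)); crop(c,int(u)-40,int(v)-35,80,70,8,f"pics/v_{n}.png")
from chk import *
c=manip.camera("top"); im=c["image"]; 
cv2.imwrite("pics/v_full.png",im[:,:,::-1])
chk("scene");chk("top")
E
ls pics
```

```text
25.3833
scene carton ((454.6811218261719, 248.01075744628906), (58.593074798583984, 58.133487701416016), 81.2398452758789)
red (array([461.29606532, 284.85835387]), 9)
along bar -0.6386131383107279 normal (want -35) -37.43120373223992
top carton ((455.0676574707031, 250.90420532226562), (55.70686721801758, 53.44353103637695), 81.93043518066406)
red (array([nan, nan]), 0)
along bar nan normal (want -35) nan
c1.png
c2.png
c3.png
c4.png
c5.png
c6.png
chk_scene_16000.png
chk_scene_23125.png
chk_scene_24125.png
chk_scene_25583.png
chk_top_25633.png
g_scene.png
g_top.png
m_scene.png
m_top.png
p_scene.png
p_top.png
q_scene.png
r_scene.png
r_top.png
s_scene.png
scene0.png
top0.png
u_scene.png
u_top.png
v_full.png
v_scene.png
v_top.pngmeas.py:13: RuntimeWarning: Mean of empty slice.
  v,u=np.nonzero(m); return ray(c,u.mean(),v.mean(),z)[:2], len(u)
  ret = ret.dtype.type(ret / rcount)
```

View pics/v_top.png

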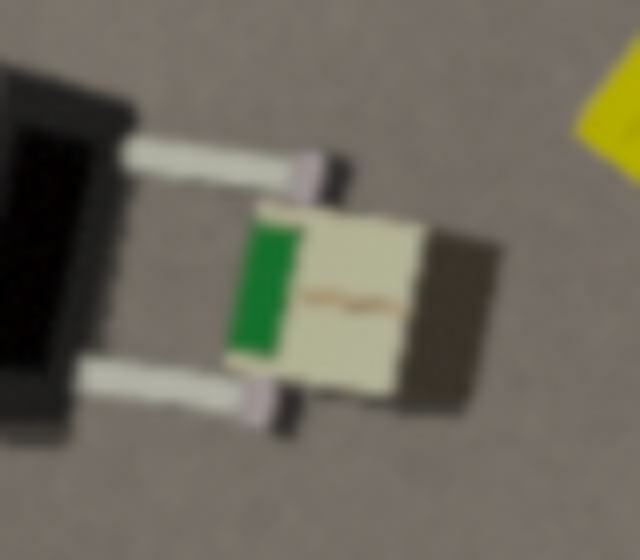

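View pics/v_full.png

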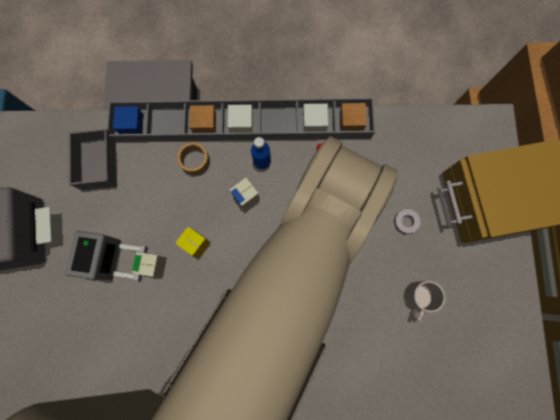

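```bash
python3 - <<'E'
from plant import manip
from h import *
np.set_printoptions(precision=1,suppress=True)
c=manip.camera("top"); u,v=proj(c,(462,270,30)); u0=int(u)-40;v0=int(v)-35
P=np.array([ray(c,u0+(a+.5)/8-.5,v0+(b+.5)/8-.5,90)[:2] for a,b in((256,203),(428,226),(396,397),(225,366))]); print(P,P.mean(0))
E=[ray(c,u0+a/8-.5,v0+b/8-.5,30)[:2] for a,b in((329,153),(278,407))]; print("front-edge ends",E,np.mean(E,0))
yh=np.array([np.cos(np.radians(80.8)),np.sin(np.radians(80.8))]); xh=np.array([yh[1],-yh[0]])
d=P.mean(0)-np.mean(E,0); print(d@xh,d@yh)
c=manip.camera("scene"); u,v=proj(c,(462,270,30)); crop(c,int(u)-32,int(v)-30,64,60,10,"pics/w_scene.png")
E
```

```text
[[487.4 274.6]
 [479.  216. ]
 [422.3 223.8]
 [433.1 281.7]] [455.5 249. ]
front-edge ends [array([510.7, 272.8]), array([421.1, 285.7])] [465.9 279.3]
-5.476529353025215 -31.517293499558143
```

View pics/w_scene.png

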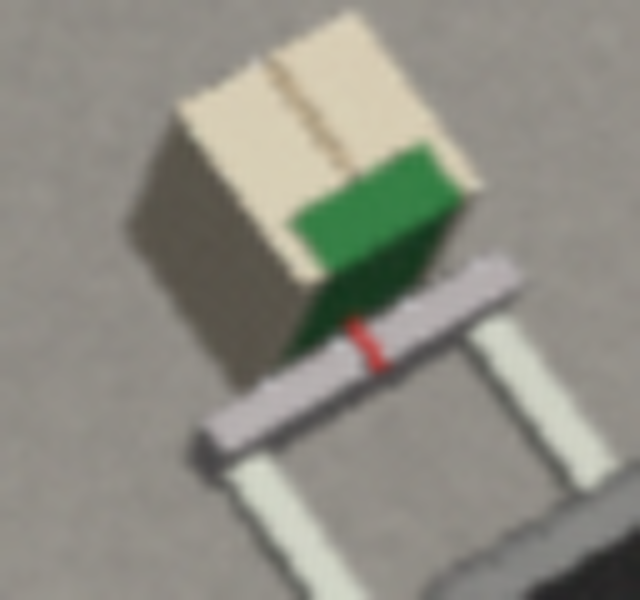

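Both views agree that the carton is now about 2.4 mm or more off the bar, so it rebounded when the fingers retreated quickly. I'll push again gently and back off slowly.

```bash
python3 - <<'E'
from plant import manip
from h import *
np.set_printoptions(precision=2,suppress=True)
yh=np.array([np.cos(np.radians(80.8)),np.sin(np.radians(80.8))]); C=np.array([461.8,286.4])
L=lambda d,z,v: manip.line_to((*(C-yh*d),z),vel=v)
manip.movep((*(C-yh*98),130),qy(-9.2))
L(98,22,150); L(82,22,60)
manip.pause(.2)
f0=np.mean([manip.current_ft_force() for _ in range(3)],0)
d=82
while d>70:
    d-=.6; L(d,22,12)
    f=manip.current_ft_force()-f0; print(round(d,1),round(f[:2]@yh,2),np.round((C-manip.current_ee_pos()[:2])@yh,2),end="; ")
    if f[:2]@yh<-6: break
print(manip.current_time_s())
from chk import chk
chk()
for k in range(3): L(d+.7*(k+1),22,6)
f=manip.current_ft_force()-f0; print(f[:2]@yh); chk()
L(d+6,22,15); chk()
print(manip.current_time_s())
E
```

```text
81.4 0.06 81.56; 80.8 -0.91 80.82; 80.2 -0.27 80.17; 79.6 -0.55 79.55; 79.0 -0.06 78.98; 78.4 -1.23 78.36; 77.8 0.31 77.76; 77.2 -0.11 77.16; 76.6 -0.57 76.58; 76.0 -1.29 75.96; 75.4 -0.48 75.49; 74.8 -4.84 75.25; 74.2 -6.87 75.19; 32.3417
scene carton ((456.3387451171875, 260.0976867675781), (52.73418426513672, 56.08063507080078), 79.16925048828125)
red (array([461.8 , 287.25]), 6)
along bar -1.0523050055380103 normal (want -35) -27.673824223911822
0.8071423387672708
scene carton ((456.2364196777344, 259.56280517578125), (51.64507293701172, 56.08063507080078), 79.16925048828125)
red (array([461.48, 286.48]), 7)
along bar -0.8734654493456349 normal (want -35) -27.406510325655823
scene carton ((456.0039978027344, 253.15269470214844), (54.60683822631836, 56.1855583190918), 80.5806884765625)
red (array([461.3 , 284.86]), 9)
along bar -0.1548533231557311 normal (want -35) -32.14390801194944
33.7
```

```bash
python3 - <<'E'
from plant import manip
from h import *
np.set_printoptions(precision=1,suppress=True)
yh=np.array([np.cos(np.radians(80.8)),np.sin(np.radians(80.8))]); xh=np.array([yh[1],-yh[0]])
c=manip.camera("top"); u,v=proj(c,(462,270,30)); u0=int(u)-40;v0=int(v)-35
red=np.array([462.3,287.9])
for a,b in((502,245),(466,412)):
    p=ray(c,u0+(a+.5)/8-.5,v0+(b+.5)/8-.5,0)[:2]-red; print("top back-bottom",p@xh,p@yh)
for a,b in((256,203),(428,226),(396,397),(225,366)):
    p=ray(c,u0+(a+.5)/8-.5,v0+(b+.5)/8-.5,90)[:2]-red; print("top top",p@xh,p@yh)
c=manip.camera("scene"); u,v=proj(c,(462,270,30)); u0=int(u)-32;v0=int(v)-30
red=np.array([461.8,284.7])
for a,b,z in((125,228,0),(245,392,0),(178,108,90),(352,10,90),(485,187,90),(312,285,90)):
    p=ray(c,u0+(a+.5)/10-.5,v0+(b+.5)/10-.5,z)[:2]-red; print("scene",z,p@xh,p@yh)
L=lambda d,z,v: manip.line_to((*(np.array([461.8,286.4])-yh*d),z),vel=v)
L(98,22,80);L(110,150,250)
manip.movep((512,-200,220),qy(72)); print(manip.current_time_s())
for n in("top","scene"):
    c=manip.camera(n); u,v=proj(c,(462,270,30)); crop(c,int(u)-32,int(v)-30,64,60,10,f"pics/x_{n}.png")
from chk import chk
chk()
E
```

```text
top back-bottom 28.0184931227477 -66.29004246237072
top back-bottom -32.97954493963536 -65.72942166670018
top top 26.89118479022085 -9.089634587563864
top top 28.034170817952674 -68.33805114155972
top top -29.24281595467014 -69.6874508520981
top top -27.860855005560236 -10.80056824786707
scene 0 26.332426353862324 -67.12659816927506
scene 0 24.74872543922675 -11.817619717886453
scene 90 27.506048150488812 -65.42486772959977
scene 90 -28.80189561018479 -66.16053933118314
scene 90 -29.631381138405548 -8.335070781210804
scene 90 25.441944103786554 -8.030174518750004
36.7
scene carton ((454.4883117675781, 248.0392608642578), (58.60501480102539, 58.46708297729492), 81.17418670654297)
red (array([461.3, 284.9]), 9)
along bar -0.8335000997375861 normal (want -35) -37.43389367585134
```

View pics/x_top.png

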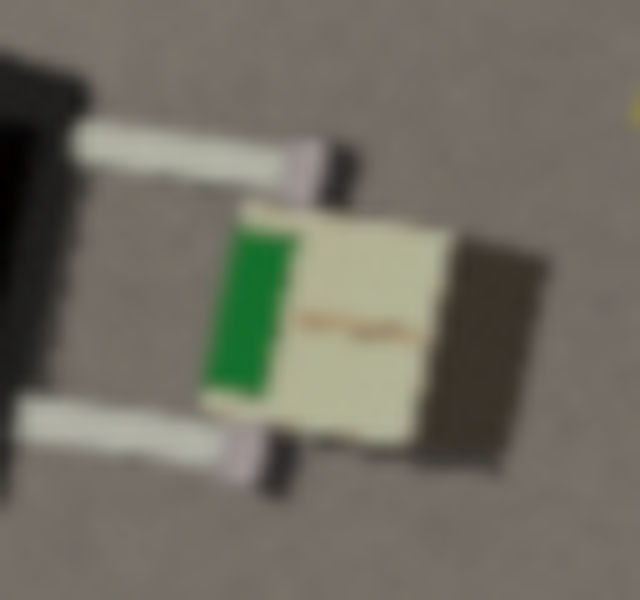

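View pics/x_scene.png

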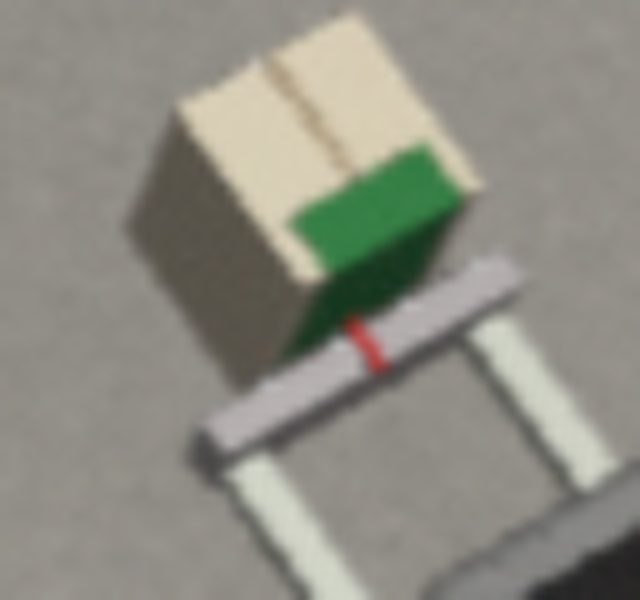

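The second push met a stiff stop at 6.9 N without moving the carton by even a pixel. It halted at the same finger position as the first push, 75.2 mm, which puts the carton's centre 35.2 mm from the bar's middle against 35 wanted. So the carton is flush, and the −37.4 reading comes from vision bias. Next is the dial geometry, taken from the first pictures.

```bash
python3 - <<'E'
from plant import manip
from h import *
np.set_printoptions(precision=1,suppress=True)
for n,o,cs in(("top",(295,210),((165,55),(487,150),(398,482),(72,380))),("scene",(240,160),((58,135),(345,48),(447,290),(152,380)))):
    c=manip.camera(n)
    P=np.array([ray(c,o[0]+(a+.5)/8-.5,o[1]+(b+.5)/8-.5,55)[:2] for a,b in cs]); print(n,P.mean(0))
    for i in range(4):
        d=P[(i+1)%4]-P[i]; print(np.hypot(*d),np.degrees(np.arctan2(d[1],d[0])))
E
```

```text
top [ 510.8 -253.7]
117.22857448652938 -107.44816655194919
120.39409440115537 162.60106112364696
116.87505153552958 72.03292004376763
119.33644996885597 -17.226467357405763
scene [ 512.4 -254.3]
116.99733892539156 162.00656828196605
117.83527422680245 70.77392306448876
116.17311652805283 -18.542474632792285
116.70724133323625 -108.83066587839919
```

```bash
python3 - <<'E'
from plant import manip
from h import *
np.set_printoptions(precision=2,suppress=True)
p=(511.7,-253.0)
manip.ungrasp()
manip.movep((*p,150),qy(72.1))
manip.line_to((*p,70.5),vel=100)
print(manip.current_ft_force(),manip.current_time_s())
manip.gripper_close(70)
print(manip.current_finger_gap(),manip.current_ft_force(),manip.current_torque(),manip.current_ee_pos())
for a in (20,40,58):
    manip.line_to((*p,70.5),qy(72.1-a),vel=60)
    print(a,manip.current_ft_force(),manip.current_torque(),manip.current_finger_gap(),manip.current_time_s())
E
```

```text
[0.33 0.12 0.19] 39.1167
12.63758191723748 [-1.98 -1.53  2.84] [-0.27  0.34  0.13] [ 511.61 -253.48   70.84]
20 [-1.73 -0.51  5.02] [-0.07  0.31  0.05] 12.440857588269623 40.275
40 [0.17 1.71 5.3 ] [0.24 0.03 0.1 ] 12.73773169092244 40.775
58 [1.84 2.18 5.15] [ 0.49 -0.45  0.21] 12.763947783869886 41.2417
```

```bash
python3 - <<'E'
from plant import manip
from h import *
np.set_printoptions(precision=2,suppress=True)
p=(511.7,-253.0)
manip.line_to((*p,70.5),qy(72.1-70),vel=60)
manip.pause(.3)
q=manip.current_ee_rot(); print("y az",2*np.degrees(np.arctan2(q[2],q[1]))-90)
print(manip.current_ft_force(),manip.current_torque(),manip.current_finger_gap(),manip.current_time_s())
for n in("top","scene"):
    c=manip.camera(n); u,v=proj(c,(*p,70)); crop(c,int(u)-40,int(v)-40,80,80,7,f"pics/d_{n}.png")
E
```

```text
y az 2.454856047859522
[3.96 4.6  4.71] [ 0.73 -0.83  0.23] 12.984841801240767 41.9
```

View pics/d_scene.png

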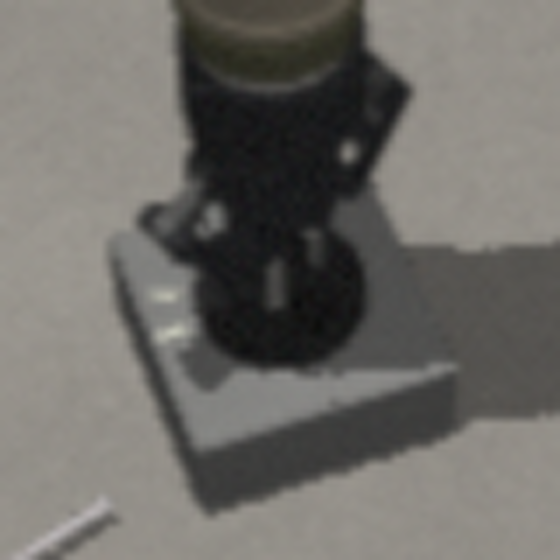

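View pics/d_top.png

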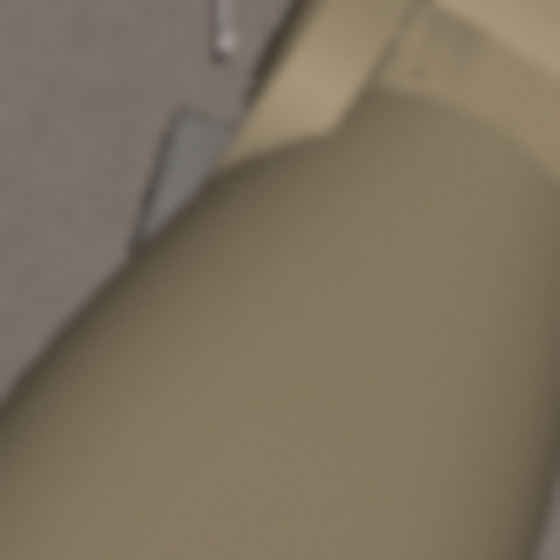

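```bash
python3 - <<'E'
from plant import manip
from h import *
np.set_printoptions(precision=2,suppress=True)
p=(511.7,-253.0)
manip.line_to((*p,70.5),qy(72.1-72),vel=60)
manip.pause(.4)
q=manip.current_ee_rot(); print("y az",2*np.degrees(np.arctan2(q[2],q[1]))-90)
print(manip.current_ft_force(),manip.current_torque(),manip.current_finger_gap(),manip.current_time_s())
c=manip.camera("scene"); u,v=proj(c,(456,260,40)); crop(c,int(u)-35,int(v)-35,70,70,8,"pics/fin.png")
cv2.imwrite("pics/fin_full.png",c["image"][:,:,::-1])
from chk import chk
chk()
E
```

```text
y az 0.45616331518576203
[4.39 4.06 4.99] [ 0.69 -0.87  0.22] 12.486684226939104 42.65
scene carton ((454.4883117675781, 248.0392608642578), (58.60501480102539, 58.46708297729492), 81.17418670654297)
red (array([461.3 , 284.86]), 9)
along bar -0.8335000997375861 normal (want -35) -37.43389367585134
```

View pics/fin_full.png

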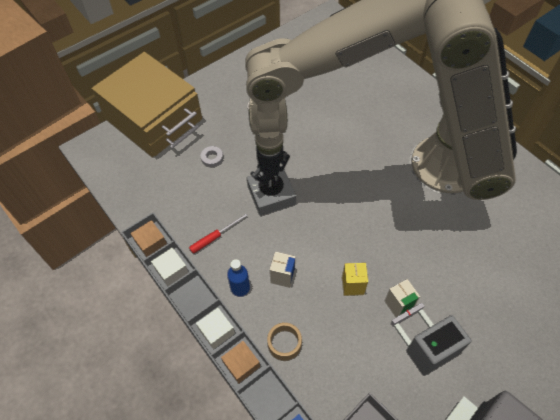

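```bash
python3 -c "
from plant import manip
manip.finish_job(); print(manip.current_time_s())"
```

```text
the job is handed in; nothing more can be done
the job is handed in; nothing more can be done
```

I turned the green-labelled carton so its label faces the reader's window, set it against the stop bar and let go. I then turned the dial clockwise to the third click and handed the job in at about 43 s, still holding the dial.

**Carton**
- **Position along the bar:** it is about 0.8 mm from the red mark, and its angle matches the bar's to about 1°.
- **Flat against the bar (checks disagree):** both finger pushes stopped hard at about 7 N, at the same place. That puts the carton within about 0.2 mm of where it belongs, so I took it as touching.
- **What the cameras say:** they still put it about 2.4 mm (scene view) to 4 mm (top view) short of the bar. The scene reading is close to the bias I saw in that view. A small gap can't be ruled out by sight, because the bar hides the contact line from that camera.

**Dial**
- **Angle:** the wrist turned 71.6° (1.25 rad) from rest. Allowing for a little slip in the grip, I put the dial at about 1.2 rad, within the 1.10 to 1.32 range.
- **Holding force:** the torque was steady at 0.22 N m, as expected for the third click.
- **Not seen directly:** the gripper hid the white line from both cameras.

**Everything else:** the last scene picture shows nothing else visibly moved. The mug is hidden behind the arm there; an earlier top view showed it in place. The arm kept clear of all of it.

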